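# Tighten the window ring of a code reader with a pin spanner

## Task

The ring that holds the glass window of the code reader is only finger-tight. Take the pin spanner from its rest, feel both of its pins into the ring's two holes before you turn anything, then screw the ring clockwise until it comes up firm against its shoulder, without forcing it and without touching the glass. Put the spanner back in its rest and leave the lipsticks and the loupe where they are.

Things in the scene. Friction and masses are not known exactly. Their poses are not given: they have to be found in the camera images.
- station: The code reader, fixed to the bench: a white box with a steel deck 60 mm above the bench. Origin on the bench under the window's centre, z up; the deck reaches 77 mm to -x, 137 mm to +x, 75 mm to either side in y. Round the window stands an aluminium flange, outer diameter 106 mm, its top 71 mm above the bench; inside it sits the red retaining ring.
- window (a point): Centre of the retaining ring, level with its flat top face (75 mm above the bench); axes as station. Ring: outer diameter 80 mm, bore 44 mm. Two round holes, 8 mm wide, 10 mm deep, face each other, 31 mm from the centre. At the start the line through them is within 0.5 rad (29 deg) either way of this x axis; just where is not measured: see it or feel for it.
- ring (a joint): Turn of the retaining ring (rad). 0: firm against its shoulder, a hard stop. Negative: that far short of it; it starts 0.6 to 0.75 short. It grows as the ring turns clockwise seen from above; it keeps its height. Thread friction about 0.28 N m: it stays where it is left, and pins slid over its face at under 6 N do not drag it along. Half a N m seats it; over 1 N m forces it.
- glass: Round window glass, diameter 44 mm, in the bore of the ring; the glass's top lies 6 mm under the ring's top face. Fragile: do not touch. Origin in the middle of its underside, z up.
- spanner: Steel T-handled pin spanner, 0.2 to 0.3 kg, upright in its rest. Cross bar 80 (x) x 22 (y) x 12 mm; origin in the middle of the bar's underside, z up. Two pins, 6 mm thick, the last 3 mm tapered to 3 mm, stand 8 mm down from the bar on the x axis, 31 mm either side of the origin. A 16 mm stem carries the handle, a flat bar 70 (x) x 14 (y) mm, 30 to 56 mm above the origin..
- grip (a point): Middle of the spanner's handle, 43 mm above the spanner's origin; grip it across y (14 mm). Axes as the spanner's.
- pin_a (a point): End of the spanner's pin on its +x side (31 mm from the origin, 8 mm below the bar).
- pin_b (a point): End of the spanner's pin on its -x side (31 mm from the origin, 8 mm below the bar).
- rest_top (a point): Centre of the top of the blue spanner rest, a plastic block fixed to the bench, 110 (x) x 56 (y) mm, 30 mm high. A groove along x in its top is 74 mm long, 12 mm wide, 14 mm deep: the pins stand in it and the bar lies on the block, the spanner's origin within 6 mm of this point, its x axis along the groove.
- lipstick_a: Pink capped lipstick standing on the reader's deck beyond the window, 21 mm diameter, 72 mm high, 30 g; origin in the middle of its foot. Leave it.
- lipstick_b: Dark red capped lipstick, 21 mm diameter, 72 mm high, 30 g, standing on the deck beside the pink one; origin in the middle of its foot. Leave it.
- loupe: Black eye loupe standing on the bench near the rest, 38 mm diameter, 40 mm high, 60 g; origin in the middle of its foot. Leave it.
There are look-alikes about, which are no part of the job. Several things have the shape of the spanner; the one meant has the colours described above.

How it is judged:
On the way, in this order (a step that is already met when the one before it is completed fails the run):
1. both pins of the spanner at least 5 mm deep in the ring's holes, the ring hardly turned yet (z of each of pin_a, pin_b in the frame of window below -0.005 m and horizontal distance between each of pin_a, pin_b and window below 0.036 m and value of joint ring below -0.5 rad), for 0.2 s.
2. with both pins still in, the ring up against its shoulder (within 0.03 rad) (z of each of pin_a, pin_b in the frame of window below -0.003 m and horizontal distance between each of pin_a, pin_b and window below 0.036 m and value of joint ring above -0.03 rad), for 0.2 s.
At the end, for the whole second after the job is handed in: The ring is against its shoulder (ring above -0.035 rad); the spanner stands upright (within 0.08 rad) and still in its rest, its origin within 8 mm of the middle of the rest's top and not more than 3 mm above it; nothing is held (value of joint ring above -0.035 rad and horizontal distance between spanner and rest_top below 0.008 m and z of spanner in the frame of rest_top below 0.003 m and angle between spanner's own z axis and vertical below 0.08 rad and linear speed of spanner below 0.01 m/s); the robot touches nothing.
It fails at once if the ring is turned by hand: the fingers press on it with more than 3 N (contact force between the fingers and ring above 3 N).
It fails at once if the spanner forces the ring: more than 45 N between them, pins and bar together (about 1.4 N m of twist) (contact force between spanner and ring above 45 N).
It fails at once if the glass is touched with more than 1 N (contact force between any of spanner, the fingers and glass above 1 N).
It fails at once if a lipstick or the loupe is moved more than 10 mm (distance of any of lipstick_a, lipstick_b, loupe from where it was at the start of the episode above 0.01 m).
It also fails if it takes over 61 s, if anything falls off the work surface, if the arm or the gripper's body presses on something with over 40 N, if the wrist force passes 120 N, or if a joint passes its speed limit or range.

## Robot

A 6-joint arm with a two-finger parallel gripper is mounted at the origin on the work surface. World frame = base frame: x ahead of the robot, y to its left, z up, the work surface at z = 0. Lengths are in m, angles in rad, forces in N, time in s.
With the tool pointing down it reaches from about 0.425 to 0.95 m from the base axis. Payload 14.7 kg.
Tool frame: the origin (TCP) lies at the very end of the fingers, on their centre line; the grasp point (between the pads) lies 19 mm behind it; z points along the fingers, y is the line along which they close (so a half turn about z gives the same grasp; the last joint's range is limited). The gripper opens to 85 mm and grips with 20 to 120 N. Pads are 22 mm wide; open, the fingers measure 114 mm over their backs; the gripper's body (76 mm by 85 mm) begins 54 mm behind the grasp point. The pads swing forward as they close: fully open they stand 13 mm farther back than shut.
Start: joints at [-1.335, 0.48, 1.596, -0, 1.065, -0.047], TCP at [0.181, -0.624, 0.231] pointing down, gripper open.
Joint ranges: [-2.75, 2.75], [-0.82, 2.05], [0.23, 2.67], [-1.56, 4.7], [0.09, 2.69], [-2.92, 2.92]. Speed limits (rad/s): [1.89, 1.89, 2.39, 3.01, 3.01, 3.01].

## Interface

Orientations are given as a unit quaternion [w, x, y, z].
In Python, from workcell import bot, cams, job_done gives the robot as it stands. The module is installed in compiled form; this text tells all that it offers.
- The arm moves only by the tool send_rows, never from a script. Its argument "rows" is a list of rows, each a list of 7 numbers: the shift along the tool's x, y, z in m, then the turn, a rotation vector about the tool's x, y, z in rad, then the closure, from 0 (fully open) to 1 (shut). A call has 1 to 10 rows; each row is the pose to reach, as a shift and turn from the pose commanded when the call began, along the tool's axes at that moment; what a row does not reach only later rows make up. A row lasts 1/12 s, in which the tool goes at most 41.7 mm and 7.16 degrees, less where a joint would pass 70% of its speed; a pose out of reach is approached as far as the arm can. A call with a gripper value outside its range is refused whole. The fingers move at their own pace and stop on an object; the grip force is fixed at half the most. Time passes only in rows, so rows that repeat a pose let the fingers close. It gives the time, the measured TCP pose, the force, the opening and the grip force at its end, in the units of the state.
- bot.sense(): the state, without advancing time (a new reading comes with each control period).
- cams.read_camera(name): name is "scene" or "top" or "wrist"; returns (picture, depth): 480x640x3 uint8, red, green, blue; 480x640 float32, m along the optical axis (not along the pixel's ray), 0 where there is no reading.
- cams.calibration(name): a dict with "mtx" (3x3 intrinsics, pixels), "R" (3x3) and "t" (3): a world point X has camera coordinates R X + t. Camera axes: x right, y down, z forward; pixel columns grow to the right and rows downward; lengths in m; the calibration is good to about 2 mm. A picture is of the moment at which its call begins: read the wrist's pose just before it. calibration takes no time and is no camera call; for the wrist camera it gives the pose at the moment of the call.
- job_done(): hands the job in; it is judged then, once.
The state is a dict: "t": time; "q": joint angles; "dq": joint speeds; "effort": joint torques, N m; "ee_pos": TCP position; "orientation": TCP orientation; "wrist_force": force on the tool from outside, world axes, zero at the start; "ft_torque": the same for the moment, N m; "width": finger opening in m; "grasp_force": force on a finger pad.
Only numpy, scipy, OpenCV 4.12 (cv2) and the standard library are available. Lean on these libraries where they do the work, as an engineer would, in place of code of your own. Each camera call takes 0.05 s, during which the arm holds its last target. There are 200 camera calls.

## Working session

There is one attempt and no reset: what is moved stays moved. The work goes in short steps, Python scripts to look and compute and a tool call to move; the robot and the scene stay as the last step left them, time stands still between calls to the robot, and variables do not carry over. Pictures are saved under pics/ and viewed, at most 10 in all, crops included, and the job is handed in when it is done.

Besides the shell and the picture viewer there is one more tool, called as name(argument=value, ...), one argument or row to a line, values as JSON. send_rows: Moves the arm, as the interface text tells. Its arguments: {"type":"object","properties":{"rows":{"type":"array","items":{"type":"array","items":{"type":"number"}}}},"required":["rows"]}

```bash
mkdir -p pics
python3 - <<'E'
from workcell import bot,cams
import cv2,numpy as np
s=bot.sense();print(s)
for n in("scene","top"):
    p,d=cams.read_camera(n);cv2.imwrite(f"pics/{n}0.png",p[:,:,::-1]);np.save(f"pics/{n}0.npy",d)
    c=cams.calibration(n);print(n,c)
E
```

```text
{'t': 0.0, 'q': array([-1.33459241e+00,  4.80862758e-01,  1.59688229e+00,  2.05898724e-05,
        1.06510914e+00, -4.65854430e-02]), 'dq': array([ 1.84819884e-03,  3.67295230e-04,  1.59785229e-05, -1.60458854e-03,
       -7.79561599e-04,  5.32788939e-04]), 'effort': array([ 1.78736303e-03, -9.50649619e+01, -4.30179048e+01,  2.11782713e-04,
        1.24247614e-02, -5.17476519e-05]), 'ee_pos': array([ 0.18130909, -0.6237587 ,  0.23064919]), 'orientation': array([-6.28788043e-04,  9.90020922e-01,  1.40919042e-01, -5.07502715e-05]), 'wrist_force': array([0.0840911 , 0.09827931, 0.06776028]), 'ft_torque': array([ 0.05545708, -0.00465757,  0.03704334]), 'grasp_force': 0.0, 'width': 0.08526264696624518}
scene {'mtx': array([[570.86968144,   0.        , 323.49044023],
       [  0.        , 570.86968144, 241.22521707],
       [  0.        ,   0.        ,   1.        ]]), 'R': array([[-0.05313981,  0.99848195, -0.01448974],
       [ 0.63923349,  0.02286559, -0.76867269],
       [-0.76717449, -0.05010945, -0.63947818]]), 't': array([ 0.05533396, -0.30756668,  1.33698672])}
top {'mtx': array([[540.34870068,   0.        , 318.89417335],
       [  0.        , 540.34870068, 248.16331542],
       [  0.        ,   0.        ,   1.        ]]), 'R': array([[-0.0293118 , -0.99950141, -0.01173667],
       [-0.99731654,  0.03003173, -0.0667668 ],
       [ 0.06708598,  0.00974813, -0.99769958]]), 't': array([-0.00116597,  0.54049218,  0.9400634 ])}
```

View pics/top0.png

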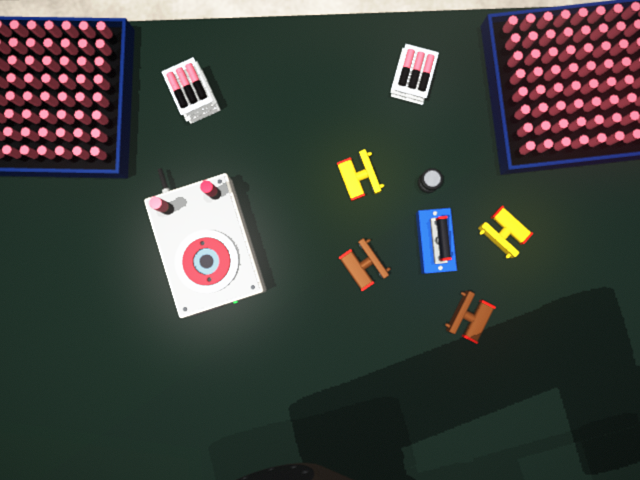

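View pics/scene0.png

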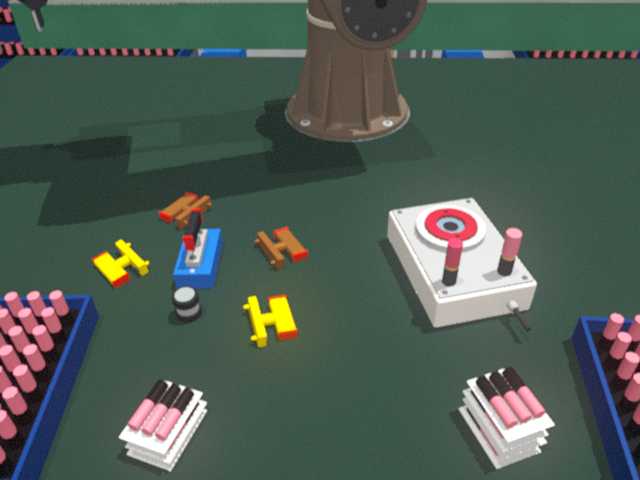

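The top view shows the rest at about (437,241) with the dark and red spanner in it. The ring is at (206,261), with its holes near (203,243) and (209,280). The loupe is at (432,180) and the lipsticks are at (163,206) and (211,189). Next I'll enlarge both areas.

```bash
cat > h.py <<'E'
from workcell import bot,cams
import cv2,numpy as np
from scipy.spatial.transform import Rotation as Ro
def px(c,u,v,z):
    "world point of pixel at height z"
    r=c["R"].T@np.linalg.inv(c["mtx"])@[u,v,1]; o=-c["R"].T@c["t"]
    return o+r*(z-o[2])/r[2]
def pose():
    s=bot.sense(); q=s["orientation"]; return s["ee_pos"],Ro.from_quat(np.r_[q[1:],q[0]])
E
python3 - <<'E'
from h import *
c=cams.calibration("top")
p=cv2.imread("pics/top0.png")
a=cv2.resize(p[216:306,161:251],(540,540)[:2],interpolation=cv2.INTER_CUBIC)[:,:400] if 0 else cv2.resize(p[226:296,171:241],(400,400),interpolation=cv2.INTER_CUBIC)
b=cv2.resize(p[201:281,397:477],(400,400),interpolation=cv2.INTER_CUBIC)
cv2.imwrite("pics/crop.png",np.hstack([a,b]))
for n,u,v,z in[("ring",206,261,.075),("h1",203,243,.075),("h2",209,280,.075),("rest",437,241,.03),("handle",445,240,.086),("loupe",432,180,.04)]:print(n,px(c,u,v,z).round(4))
E
```

```text
ring [0.5206 0.1712 0.075 ]
h1 [0.5509 0.1758 0.075 ]
h2 [0.4888 0.1667 0.075 ]
rest [ 0.5457 -0.2241  0.03  ]
handle [ 0.5429 -0.2256  0.086 ]
loupe [ 0.6518 -0.218   0.04  ]
```

View pics/crop.png

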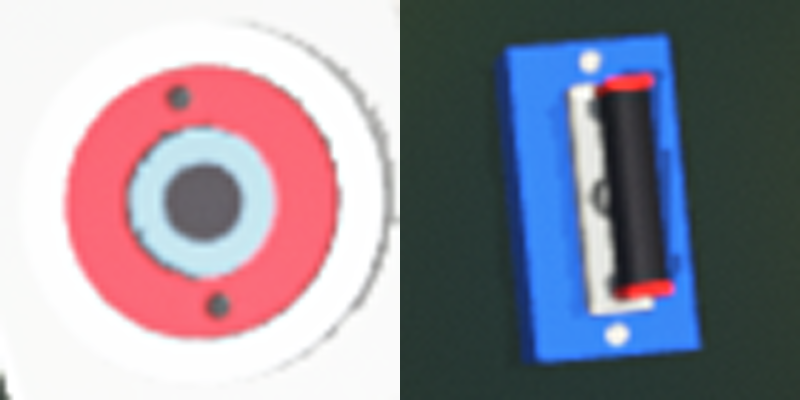

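```bash
cat >> h.py <<'E'
def go(xyz,ang):
    "shift+turn in tool axes to TCP xyz, pointing down, tool x at angle ang"
    p,R=pose(); T=Ro.from_matrix(np.array([[np.cos(ang),np.sin(ang),0],[np.sin(ang),-np.cos(ang),0],[0,0,-1]]).astype(float))
    print("move",R.inv().apply(np.array(xyz)-p).round(4),(R.inv()*T).as_rotvec().round(4))
def ang(a,b): return float(np.arctan2(b[1]-a[1],b[0]-a[0]))
E
python3 - <<'E'
from h import *
c=cams.calibration("top")
P=lambda u,v,z:px(c,u,v,z)
h2,h1=P(202.3,243.15,.073),P(209.,279.55,.073);print("ring",(h1+h2)/2,np.linalg.norm(h1-h2),"ang",ang(h1,h2))
b,a=P(443,217.4,.085),P(445.8,258.8,.085);print("handle",(a+b)/2,np.linalg.norm(a-b),ang(a,b))
b,a=P(435,213.4,.03),P(440.4,267.8,.03);print("rest",(a+b)/2,ang(a,b))
p,R=pose();print(p,R.as_matrix().round(3))
go([.545,-.225,.2],.09)
E
```

```text
ring [0.52020127 0.17224483 0.073     ] 0.06211470378681063 ang 0.16656868271172742
handle [ 0.54618559 -0.22493026  0.085     ] 0.06849971770468527 0.02238410918966426
rest [ 0.54657342 -0.22532413  0.03      ] 0.05453581960094585
[ 0.18129121 -0.62382642  0.23071267] [[ 0.96   0.279 -0.   ]
 [ 0.279 -0.96   0.001]
 [ 0.    -0.001 -1.   ]]
move [ 0.4605 -0.2815  0.031 ] [-1.100e-03  1.000e-04  1.928e-01]
```

send_rows(
  rows=[
    [0.035,-0.021,0,0,0,0.03,0],
    [0.07,-0.042,0,0,0,0.06,0],
    [0.105,-0.063,0,0,0,0.09,0],
    [0.14,-0.084,0,0,0,0.12,0],
    [0.175,-0.106,0,0,0,0.15,0],
    [0.21,-0.127,0,0,0,0.18,0],
    [0.245,-0.149,0,0,0,0.21,0],
    [0.28,-0.17,0,0,0,0.243,0],
    [0.315,-0.192,0.01,0,0,0.243,0],
    [0.35,-0.213,0.02,0,0,0.243,0],
  ],
)

```text
t: 0.93
ee_pos: [0.4584, -0.3212, 0.2117]
orientation: [0.0, 1.0, 0.02, 0.0]
wrist_force: [1.1, -1.3, 0.1]
width: 0.0853
grasp_force: 0.0
```

Run:
```python
from h import *
go([.546,-.225,.2],.04)
```

```text
move [ 0.0913 -0.0927  0.0118] [ 0.0006 -0.0008 -0.0005]
```

send_rows(
  rows=[
    [0.027,-0.027,0.003,0,0,0,0],
    [0.054,-0.054,0.006,0,0,0,0],
    [0.08,-0.08,0.01,0,0,0,0],
    [0.091,-0.093,0.012,0,0,0,0],
    [0.091,-0.093,0.012,0,0,0,0],
    [0.091,-0.093,0.012,0,0,0,0],
  ],
)

```text
t: 1.43
ee_pos: [0.5447, -0.2252, 0.1991]
orientation: [-0.0, 1.0, 0.021, -0.0]
wrist_force: [-0.7, 0.1, 0.7]
width: 0.0857
grasp_force: 0.0
```

Run:
```python
from h import *
c=cams.calibration("wrist");print(c, pose()[0])
p,d=cams.read_camera("wrist");cv2.imwrite("pics/w1.png",p[:,:,::-1]);np.savez("pics/w1.npz",d=d,**c)
```

```text
{'mtx': array([[346.61225416,   0.        , 314.71931431],
       [  0.        , 346.61225416, 243.20554083],
       [  0.        ,   0.        ,   1.        ]]), 'R': array([[ 4.21436371e-02, -9.99111524e-01,  2.74759499e-04],
       [-9.63239956e-01, -4.05575034e-02,  2.65563318e-01],
       [-2.65316228e-01, -1.14564634e-02, -9.64093382e-01]]), 't': array([-0.24873412,  0.48939017,  0.48754422])} [ 0.5447072  -0.22524377  0.19909699]
```

View pics/w1.png

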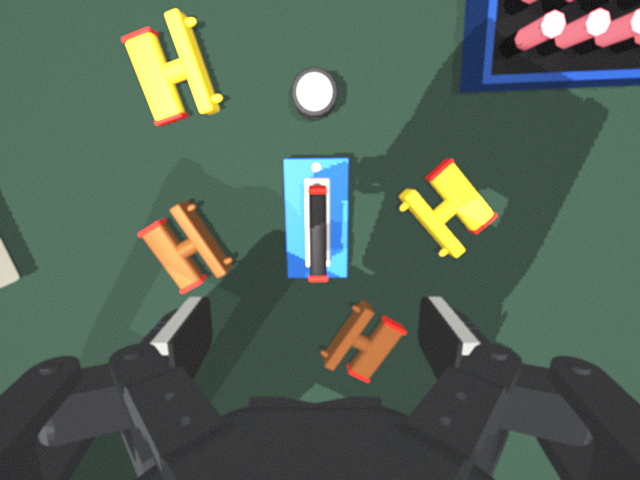

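The wrist view shows the handle running from about (317.5,189) to (318.5,279), the block top with corners (284,158) to (347,278), and the loupe well clear at (314,92).

Run:
```python
from h import *
c=dict(np.load("pics/w1.npz"))
P=lambda u,v,z:px(c,u,v,z)
b,a=P(317.5,188,.086),P(318.7,280,.08);print("handle",(a+b)/2,np.linalg.norm(a-b),ang(a,b),a,b)
k=np.array([P(*q,.03) for q in[(284,158),(349,158),(347.5,278),(288,278)]]);print("rest",k.mean(0),ang(k[3],k[0]),ang(k[2],k[1]),k)
go([.546,-.225,.055],.04)
```

```text
handle [ 0.54613252 -0.2285074   0.083     ] 0.07422931316749226 0.05794323688043857 [ 0.50920139 -0.23064971  0.08      ] [ 0.58306365 -0.22636509  0.086     ]
rest [ 0.54714774 -0.22809077  0.03      ] 0.05293179263773681 0.05555326030362502 [[ 0.60151547 -0.19684866  0.03      ]
 [ 0.6038962  -0.25329974  0.03      ]
 [ 0.49278337 -0.25947877  0.03      ]
 [ 0.49039593 -0.20273591  0.03      ]]
move [ 0.0019 -0.001   0.1443] [-0.0002  0.0008  0.0008]
```

send_rows(
  rows=[
    [0.0015,0.0015,0.036,0,0,-0.014,0],
    [0.0015,0.0015,0.072,0,0,-0.014,0],
    [0.0015,0.0015,0.105,0,0,-0.014,0],
    [0.0015,0.0015,0.13,0,0,-0.014,0],
    [0.0015,0.0015,0.143,0,0,-0.014,0],
    [0.0015,0.0015,0.143,0,0,-0.014,0],
    [0.0015,0.0015,0.143,0,0,-0.014,0.5],
    [0.0015,0.0015,0.143,0,0,-0.014,0.8],
    [0.0015,0.0015,0.143,0,0,-0.014,1],
    [0.0015,0.0015,0.143,0,0,-0.014,1],
  ],
)

```text
t: 2.32
ee_pos: [0.5467, -0.2283, 0.0579]
orientation: [0.0, 1.0, 0.027, 0.001]
wrist_force: [0.8, 0.4, -1.0]
width: 0.0387
grasp_force: 0.0
```

send_rows(
  rows=[
    [0,0,0,0,0,0,1],
    [0,0,0,0,0,0,1],
    [0,0,0,0,0,0,1],
    [0,0,0,0,0,0,1],
    [0,0,0,0,0,0,1],
    [0,0,0,0,0,0,1],
  ],
)

```text
t: 2.82
ee_pos: [0.5464, -0.2278, 0.0573]
orientation: [0.0, 1.0, 0.027, 0.0]
wrist_force: [-1.7, 1.2, 7.7]
width: 0.013
grasp_force: 60.1
```

send_rows(
  rows=[
    [0,0,-0.01,0,0,0,1],
    [0,0,-0.03,0,0,0,1],
    [0,0,-0.06,0,0,0,1],
    [0,0,-0.09,0,0,0,1],
    [0,-0.01,-0.11,0,0,-0.02,1],
    [0,-0.035,-0.12,0,0,-0.05,1],
    [0,-0.07,-0.12,0,0,-0.08,1],
    [-0.005,-0.105,-0.12,0,0,-0.11,1],
    [-0.01,-0.14,-0.12,0,0,-0.11,1],
    [-0.015,-0.175,-0.12,0,0,-0.11,1],
  ],
)

```text
t: 3.65
ee_pos: [0.521, -0.0524, 0.1773]
orientation: [0.0, 0.997, 0.082, 0.0]
wrist_force: [0.9, 0.6, -1.7]
width: 0.013
grasp_force: 58.8
```

Run:
```python
from h import *
go([.52,.09,.175],.166)
```

```text
move [ 0.0222 -0.1406  0.0023] [ 0.0001 -0.0004 -0.0024]
```

send_rows(
  rows=[
    [0.006,-0.035,0,0,0,0,1],
    [0.011,-0.07,0,0,0,0,1],
    [0.017,-0.105,0,0,0,0,1],
    [0.021,-0.13,0,0,0,0,1],
    [0.022,-0.14,0,0,0,0,1],
    [0.022,-0.14,0,0,0,0,1],
    [0.022,-0.14,0,0,0,0,1],
    [0.022,-0.14,0,0,0,0,1],
  ],
)

```text
t: 4.32
ee_pos: [0.5205, 0.0871, 0.1768]
orientation: [0.0, 0.997, 0.082, 0.0]
wrist_force: [0.4, -1.2, -2.8]
width: 0.0131
grasp_force: 59.0
```

Run:
```python
from h import *
c=cams.calibration("wrist");p0,R=pose()
p,d=cams.read_camera("wrist");cv2.imwrite("pics/w2.png",p[:,:,::-1]);np.savez("pics/w2.npz",d=d,**c)
print(p0,R.as_matrix().round(4))
f=lambda X:(c["mtx"]@(c["R"]@X+c["t"]))
for n,X in[("ring",np.array([.5202,.1722,.075])),("grip",p0+R.apply([0,0,-.019]))]:
    w=f(X);print(n,w[:2]/w[2])
s=np.vstack([p[y:y+280,x:x+370] for y,x in[(120,80)]]);cv2.imwrite("pics/w2c.png",cv2.resize(s[:,:,::-1],(740,560),interpolation=cv2.INTER_CUBIC))
```

```text
[0.52052698 0.08712825 0.17683185] [[ 9.866e-01  1.629e-01  1.000e-04]
 [ 1.629e-01 -9.866e-01 -2.000e-04]
 [ 1.000e-04  2.000e-04 -1.000e+00]]
ring [196.42072317 224.49178021]
grip [313.19029886 324.25750646]
```

View pics/w2c.png

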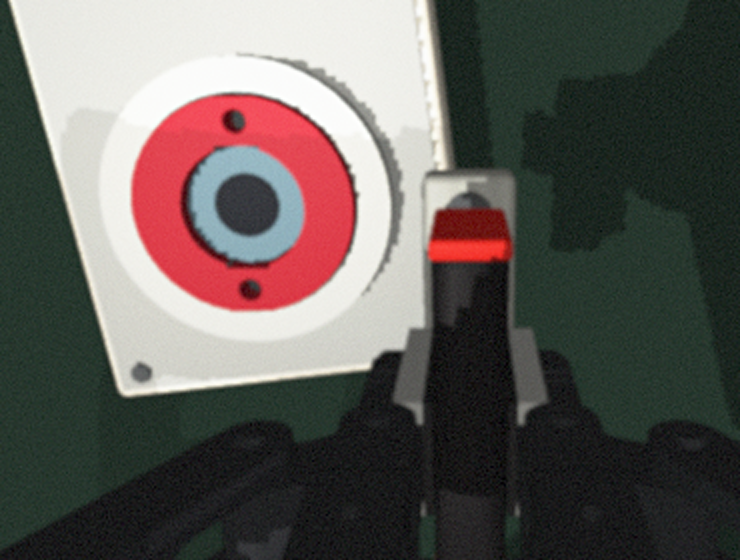

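The holes are at full-image (197,180.5) and (205,264.8). The handle's +x top edge is at (315.5,240) and the bar's +x end is at about (314.8,207).

Run:
```python
from h import *
c=dict(np.load("pics/w2.npz"));p0,R=pose()
P=lambda u,v,z:px(c,u,v,z)
b,a=P(197,180.5,.075),P(205,264.75,.075);m=(a+b)/2;print("ring",m,np.linalg.norm(a-b),ang(a,b))
print("handle end, tool frame",R.inv().apply(P(315.5,240,p0[2]+.029)-p0))
print("bar end, tool",R.inv().apply(P(314.8,206.5,p0[2]-.015)-p0), R.inv().apply(P(314.8,206.5,p0[2]-.027)-p0))
go([*m[:2],.125],ang(a,b))
```

```text
ring [0.52110278 0.16890086 0.075     ] 0.0615276111750608 0.16993802446902795
handle end, tool frame [ 0.03668035  0.00057657 -0.02900304]
bar end, tool [0.04077293 0.00038242 0.01499656] [0.03880675 0.00039602 0.02699674]
move [ 0.0139 -0.0809  0.0517] [ 0.0002  0.0001 -0.007 ]
```

send_rows(
  rows=[
    [0.004,-0.025,0.005,0,0,-0.007,1],
    [0.009,-0.055,0.012,0,0,-0.007,1],
    [0.012,-0.075,0.025,0,0,-0.007,1],
    [0.013,-0.081,0.04,0,0,-0.007,1],
    [0.013,-0.081,0.05,0,0,-0.007,1],
    [0.013,-0.081,0.055,0,0,-0.007,1],
    [0.013,-0.081,0.055,0,0,-0.007,1],
    [0.013,-0.081,0.055,0,0,-0.007,1],
    [0.013,-0.081,0.055,0,0,-0.007,1],
  ],
)

```text
t: 5.12
ee_pos: [0.5207, 0.1692, 0.1222]
orientation: [-0.0, 0.996, 0.085, 0.0]
wrist_force: [1.0, -0.2, -2.5]
width: 0.013
grasp_force: 59.2
```

Run:
```python
from h import *
go([.5200,.169,.112],.17)
s=bot.sense();print(s["ee_pos"],s["wrist_force"],s["ft_torque"])
```

```text
move [-0.0007  0.0001  0.0102] [-0.     -0.0007 -0.0004]
[0.52065136 0.16918405 0.12219984] [ 0.98649021 -0.18992181 -2.47038395] [-0.0455416   0.02369158 -0.01271365]
```

send_rows(
  rows=[
    [-0.0005,0,0.003,0,0,0,1],
    [-0.0005,0,0.006,0,0,0,1],
    [-0.0005,0,0.009,0,0,0,1],
    [-0.0005,0,0.011,0,0,0,1],
    [-0.0005,0,0.012,0,0,0,1],
    [-0.0005,0,0.0125,0,0,0,1],
    [-0.0005,0,0.013,0,0,0,1],
    [-0.0005,0,0.0135,0,0,0,1],
    [-0.0005,0,0.014,0,0,0,1],
    [-0.0005,0,0.014,0,0,0,1],
  ],
)

```text
t: 5.95
ee_pos: [0.5197, 0.1699, 0.1076]
orientation: [-0.0, 0.996, 0.085, 0.0]
wrist_force: [0.0, -0.7, -1.2]
width: 0.013
grasp_force: 59.2
```

No contact force at 2.4 mm depth, so I'll continue gently.

send_rows(
  rows=[
    [0,0,0.0005,0,0,0,1],
    [0,0,0.001,0,0,0,1],
    [0,0,0.0015,0,0,0,1],
    [0,0,0.002,0,0,0,1],
    [0,0,0.002,0,0,0,1],
  ],
)

```text
t: 6.37
ee_pos: [0.5197, 0.1699, 0.1055]
orientation: [-0.0, 0.996, 0.085, 0.0]
wrist_force: [0.6, 0.2, -3.2]
width: 0.0132
grasp_force: 59.2
```

Run:
```python
from h import *
s=bot.sense();print(s["ee_pos"],s["wrist_force"],s["ft_torque"])
```

```text
[0.51967383 0.16987483 0.10552844] [ 0.59097021  0.24128097 -3.18439109] [ 0.0424587  -0.10419541  0.01855584]
```

send_rows(
  rows=[
    [0,0,0.0007,0,0,0,1],
    [0,0,0.0014,0,0,0,1],
    [0,0,0.002,0,0,0,1],
    [0,0,0.0022,0,0,0,1],
    [0,0,0.0022,0,0,0,1],
    [0,0,0.0022,0,0,0,1],
    [0,0,0.0022,0,0,0,1],
    [0,0,0.0022,0,0,0,1],
  ],
)

```text
t: 7.03
ee_pos: [0.5197, 0.1699, 0.1034]
orientation: [-0.0, 0.996, 0.085, 0.0]
wrist_force: [0.3, -0.1, -3.0]
width: 0.0132
grasp_force: 59.2
```

Run:
```python
from h import *
s=bot.sense();print(s["ee_pos"],s["wrist_force"],s["ft_torque"],s["q"])
```

```text
[0.51968594 0.16987241 0.10341557] [ 0.29687962 -0.05359255 -3.03066389] [-0.00640146 -0.10382699 -0.04711563] [2.60472564e-01 5.05585823e-01 1.94954523e+00 1.64683786e-05
 6.86393682e-01 1.66049690e+00]
```

send_rows(
  rows=[
    [0,0,0,0,0,0.04,1],
    [0,0,0,0,0,0.08,1],
    [0,0,0,0,0,0.12,1],
    [0,0,0,0,0,0.15,1],
    [0,0,0,0,0,0.15,1],
  ],
)

```text
t: 7.45
ee_pos: [0.5199, 0.17, 0.1035]
orientation: [-0.0, 1.0, 0.01, 0.0]
wrist_force: [1.9, 1.5, -2.4]
width: 0.0132
grasp_force: 59.3
```

```bash
cat > st.py <<'E'
from h import *
s=bot.sense();R=pose()[1].as_matrix();print(s["ee_pos"].round(4),"ang",np.arctan2(R[1,0],R[0,0]),"F",s["wrist_force"].round(2),"M",s["ft_torque"].round(3),"q6",s["q"][5])
E
python3 st.py
```

```text
[0.5199 0.17   0.1035] ang 0.019471653398766678 F [ 1.89  1.49 -2.42] M [ 0.246 -0.342  0.1  ] q6 1.811885166858279
```

send_rows(
  rows=[
    [0,0,0,0,0,0.04,1],
    [0,0,0,0,0,0.08,1],
    [0,0,0,0,0,0.12,1],
    [0,0,0,0,0,0.16,1],
    [0,0,0,0,0,0.2,1],
    [0,0,0,0,0,0.24,1],
    [0,0,0,0,0,0.28,1],
    [0,0,0,0,0,0.28,1],
  ],
)

```text
t: 8.12
ee_pos: [0.5199, 0.1702, 0.1035]
orientation: [-0.0, 0.992, -0.13, 0.0]
wrist_force: [0.9, 3.2, -2.5]
width: 0.0133
grasp_force: 59.4
```

```bash
python3 st.py
```

```text
[0.5199 0.1702 0.1035] ang -0.260047128011127 F [ 0.87  3.2  -2.51] M [ 0.734 -0.323  0.236] q6 2.091356357612931
```

send_rows(
  rows=[
    [0,-0.0005,0,0,0,0.03,1],
    [0,-0.0005,0,0,0,0.06,1],
    [0,-0.0005,0,0,0,0.09,1],
    [0,-0.0005,0,0,0,0.12,1],
    [0,-0.0005,0,0,0,0.14,1],
    [0,-0.0005,0,0,0,0.14,1],
  ],
)

```text
t: 8.62
ee_pos: [0.5199, 0.1704, 0.1035]
orientation: [-0.0, 0.98, -0.198, 0.0]
wrist_force: [1.8, 2.7, -1.1]
width: 0.013
grasp_force: 59.5
```

```bash
python3 st.py
```

```text
[0.5199 0.1704 0.1035] ang -0.3986648371542255 F [ 1.82  2.73 -1.1 ] M [ 0.504 -0.28   0.225] q6 2.2307573111169217
```

send_rows(
  rows=[
    [0,0,0,0,0,0.02,1],
    [0,0,0,0,0,0.04,1],
    [0,0,0,0,0,0.04,1],
  ],
)

```text
t: 8.87
ee_pos: [0.5199, 0.1704, 0.1034]
orientation: [-0.0, 0.976, -0.218, 0.0]
wrist_force: [2.3, 3.0, -1.0]
width: 0.013
grasp_force: 59.6
```

```bash
python3 st.py
```

```text
[0.5199 0.1704 0.1034] ang -0.4405476319183808 F [ 2.25  3.   -1.02] M [ 0.649 -0.328  0.195] q6 2.27257899054274
```

send_rows(
  rows=[
    [0,0,0,0,0,0.015,1],
    [0,0,0,0,0,0.025,1],
    [0,0,0,0,0,0.025,1],
  ],
)

```text
t: 9.12
ee_pos: [0.5199, 0.1704, 0.1035]
orientation: [-0.0, 0.973, -0.23, 0.0]
wrist_force: [2.1, 3.9, -1.4]
width: 0.0131
grasp_force: 59.7
```

```bash
python3 st.py
```

```text
[0.5199 0.1704 0.1035] ang -0.46501452683784567 F [ 2.09  3.95 -1.43] M [ 0.818 -0.44   0.288] q6 2.297048133747145
```

send_rows(
  rows=[
    [0,0,0,0,0,0.015,1],
    [0,0,0,0,0,0.025,1],
    [0,0,0,0,0,0.025,1],
  ],
)

```text
t: 9.37
ee_pos: [0.5199, 0.1705, 0.1035]
orientation: [-0.0, 0.97, -0.243, 0.0]
wrist_force: [1.8, 4.8, -0.8]
width: 0.013
grasp_force: 59.7
```

```bash
python3 st.py
```

```text
[0.5199 0.1705 0.1035] ang -0.4905662363753864 F [ 1.76  4.85 -0.78] M [ 0.953 -0.48   0.211] q6 2.3226339958325286
```

send_rows(
  rows=[
    [0,-0.0008,0,0,0,0.01,1],
    [0,-0.0008,0,0,0,0.02,1],
    [0,-0.0008,0,0,0,0.02,1],
  ],
)

```text
t: 9.62
ee_pos: [0.52, 0.1708, 0.1034]
orientation: [0.0, 0.968, -0.252, -0.0]
wrist_force: [1.5, -0.9, 1.5]
width: 0.0129
grasp_force: 60.1
```

```bash
python3 st.py
```

```text
[0.52   0.1708 0.1034] ang -0.5102419522766439 F [ 1.48 -0.93  1.48] M [-0.169 -0.213  0.314] q6 2.3435603925808537
```

send_rows(
  rows=[
    [0,0,0,0,0,0.01,1],
    [0,0,0,0,0,0.02,1],
    [0,0,0,0,0,0.02,1],
  ],
)

```text
t: 9.87
ee_pos: [0.52, 0.1709, 0.1034]
orientation: [0.0, 0.965, -0.262, -0.0]
wrist_force: [1.2, -1.7, 1.8]
width: 0.0129
grasp_force: 63.0
```

```bash
python3 st.py
```

```text
[0.52   0.1709 0.1034] ang -0.5299002054215458 F [ 1.19 -1.66  1.8 ] M [-0.32  -0.096  0.823] q6 2.3632212560399717
```

Torque rose from about 0.3 to 0.8 N m over 0.02 rad, so the ring is firm on its shoulder. I'll hold briefly, relax, then withdraw.

send_rows(
  rows=[
    [0,0,0,0,0,0,1],
    [0,0,0,0,0,0,1],
    [0,0,0,0,0,0,1],
  ],
)

```text
t: 10.12
ee_pos: [0.52, 0.1709, 0.1034]
orientation: [0.0, 0.965, -0.261, -0.0]
wrist_force: [0.8, -2.9, 2.1]
width: 0.0131
grasp_force: 62.8
```

```bash
python3 st.py
```

```text
[0.52   0.1709 0.1034] ang -0.5290447876479248 F [ 0.82 -2.9   2.13] M [-0.501 -0.032  0.668] q6 2.362220903464482
```

send_rows(
  rows=[
    [0,0,0,0,0,-0.02,1],
    [0,0,0,0,0,-0.035,1],
    [0,0,0,0,0,-0.035,1],
  ],
)

```text
t: 10.37
ee_pos: [0.52, 0.171, 0.1033]
orientation: [-0.0, 0.97, -0.244, -0.0]
wrist_force: [0.4, -2.6, -1.6]
width: 0.0131
grasp_force: 59.1
```

```bash
python3 st.py
```

```text
[0.52   0.171  0.1033] ang -0.4930535142358284 F [ 0.44 -2.62 -1.61] M [-0.508 -0.168  0.07 ] q6 2.3259036681541976
```

send_rows(
  rows=[
    [0,0,-0.003,0,0,0,1],
    [0,0,-0.006,0,0,0,1],
    [0,0,-0.01,0,0,0,1],
    [0,0,-0.025,0,0,0,1],
    [0,0,-0.05,0,0,0,1],
    [0,0,-0.075,0,0,0,1],
    [0,0,-0.075,0,0,0,1],
  ],
)

```text
t: 10.95
ee_pos: [0.5223, 0.1719, 0.1829]
orientation: [-0.002, 0.97, -0.245, 0.003]
wrist_force: [2.7, -0.2, -0.4]
width: 0.013
grasp_force: 59.2
```

```bash
python3 - <<'E'
from h import *
p,d=cams.read_camera("wrist");cv2.imwrite("pics/w3.png",p[:,:,::-1])
go([.5464,-.228,.178],.054)
E
python3 st.py
```

```text
move [0.2114 0.34   0.0025] [-0.0023 -0.004  -0.5484]
[0.5216 0.1716 0.181 ] ang -0.4943796629701987 F [ 0.14  0.16 -1.98] M [-0.044  0.025 -0.046] q6 2.3275041162720322
```

View pics/w3.png

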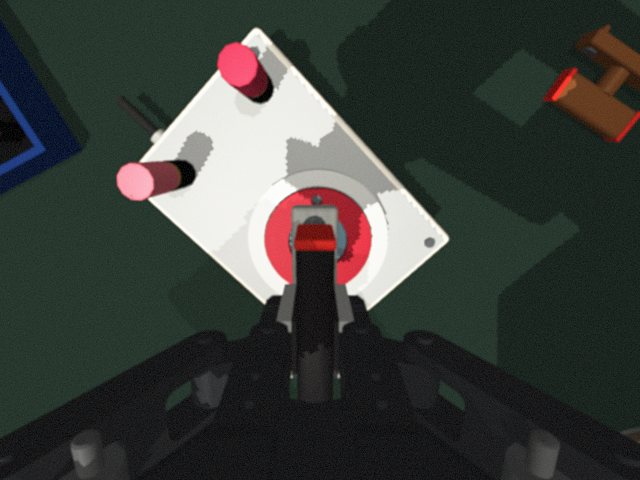

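The ring's visible hole, at (317,200), stays in line with the bar, so the ring turned with the spanner. Both lipsticks are still standing. Now back to the rest.

send_rows(
  rows=[
    [0.018,0.028,0,0,0,-0.06,1],
    [0.036,0.057,0,0,0,-0.12,1],
    [0.054,0.086,0,0,0,-0.18,1],
    [0.072,0.115,0,0,0,-0.24,1],
    [0.09,0.145,0,0,0,-0.3,1],
    [0.108,0.174,0,0,0,-0.36,1],
    [0.126,0.203,0,0,0,-0.42,1],
    [0.144,0.232,0,0,0,-0.48,1],
    [0.162,0.261,0,0,0,-0.548,1],
    [0.18,0.29,0,0,0,-0.548,1],
  ],
)

```text
t: 11.83
ee_pos: [0.5404, -0.1711, 0.1777]
orientation: [-0.0, 1.0, 0.029, -0.0]
wrist_force: [1.8, 1.1, -2.4]
width: 0.0132
grasp_force: 59.3
```

Run:
```python
from h import *
go([.5464,-.228,.178],.054)
```

```text
move [ 0.0027  0.0572 -0.0004] [-0.0006  0.001   0.0043]
```

send_rows(
  rows=[
    [0.001,0.02,0,0,0,0.004,1],
    [0.002,0.042,0,0,0,0.004,1],
    [0.0027,0.057,0,0,0,0.004,1],
    [0.0027,0.057,0,0,0,0.004,1],
    [0.0027,0.057,0,0,0,0.004,1],
    [0.0027,0.057,0,0,0,0.004,1],
  ],
)

```text
t: 12.33
ee_pos: [0.5464, -0.2256, 0.1779]
orientation: [-0.0, 1.0, 0.025, -0.0]
wrist_force: [0.5, 0.5, -2.7]
width: 0.0128
grasp_force: 59.4
```

```bash
python3 - <<'E'
from h import *
go([.5464,-.228,.0580],.054)
E
python3 st.py
```

```text
move [-0.      0.0025  0.1199] [-0.0008  0.0009 -0.0042]
[ 0.5464 -0.2256  0.1779] ang 0.04981813829926804 F [ 0.55  0.48 -2.72] M [-0.054 -0.002 -0.057] q6 1.0778205855680187
```

send_rows(
  rows=[
    [0,0.0025,0.03,0,0,-0.004,1],
    [0,0.0025,0.06,0,0,-0.004,1],
    [0,0.0025,0.085,0,0,-0.004,1],
    [0,0.0025,0.1,0,0,-0.004,1],
    [0,0.0025,0.107,0,0,-0.004,1],
    [0,0.0025,0.109,0,0,-0.004,1],
    [0,0.0025,0.111,0,0,-0.004,1],
    [0,0.0025,0.113,0,0,-0.004,1],
    [0,0.0025,0.115,0,0,-0.004,1],
    [0,0.0025,0.115,0,0,-0.004,1],
  ],
)

```text
t: 13.17
ee_pos: [0.5473, -0.2289, 0.0639]
orientation: [0.0, 1.0, 0.027, 0.0]
wrist_force: [-0.3, 0.5, -2.2]
width: 0.0132
grasp_force: 59.4
```

```bash
python3 st.py
```

```text
[ 0.5473 -0.2289  0.0639] ang 0.053845644074137645 F [-0.32  0.47 -2.21] M [ 0.013  0.006 -0.013] q6 1.0695834063320995
```

Pins are in the groove without contact force. Lowering the last 6 mm.

send_rows(
  rows=[
    [0,0,0.0015,0,0,0,1],
    [0,0,0.003,0,0,0,1],
    [0,0,0.0045,0,0,0,1],
    [0,0,0.0055,0,0,0,1],
    [0,0,0.0062,0,0,0,1],
    [0,0,0.0062,0,0,0,1],
  ],
)

```text
t: 13.67
ee_pos: [0.5469, -0.2289, 0.0574]
orientation: [-0.0, 1.0, 0.027, -0.0]
wrist_force: [-1.8, 0.6, 2.7]
width: 0.013
grasp_force: 59.9
```

```bash
python3 st.py
```

```text
[ 0.5469 -0.2289  0.0574] ang 0.053727887297704995 F [-1.76  0.6   2.72] M [ 0.116  0.249 -0.039] q6 1.069536252390634
```

send_rows(
  rows=[
    [0,0,0,0,0,0,0.7],
    [0,0,0,0,0,0,0.4],
    [0,0,0,0,0,0,0],
    [0,0,0,0,0,0,0],
    [0,0,0,0,0,0,0],
    [0,0,0,0,0,0,0],
    [0,0,0,0,0,0,0],
    [0,0,0,0,0,0,0],
  ],
)

```text
t: 14.33
ee_pos: [0.5469, -0.2289, 0.0572]
orientation: [-0.0, 1.0, 0.027, -0.0]
wrist_force: [-0.3, -1.0, 0.5]
width: 0.0853
grasp_force: 0.0
```

send_rows(
  rows=[
    [0,0,-0.01,0,0,0,0],
    [0,0,-0.03,0,0,0,0],
    [0,0,-0.06,0,0,0,0],
    [0,0,-0.09,0,0,0,0],
    [0,0,-0.12,0,0,0,0],
    [0,0,-0.14,0,0,0,0],
    [0,0,-0.14,0,0,0,0],
    [0,0,-0.14,0,0,0,0],
  ],
)

```text
t: 15.0
ee_pos: [0.5476, -0.2292, 0.199]
orientation: [0.001, 1.0, 0.027, 0.001]
wrist_force: [-0.2, -0.5, -0.7]
width: 0.0851
grasp_force: 0.0
```

Run:
```python
from h import *
c=cams.calibration("wrist");np.savez("pics/w4.npz",**c)
p,d=cams.read_camera("wrist");cv2.imwrite("pics/w4.png",cv2.resize(p[60:310,180:460,::-1],(560,500)))
t=cams.read_camera("top")[0];cv2.imwrite("pics/t4.png",cv2.resize(t[226:296,171:241,::-1],(400,400),interpolation=cv2.INTER_CUBIC))
```

```text
(no output)
```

View pics/w4.png

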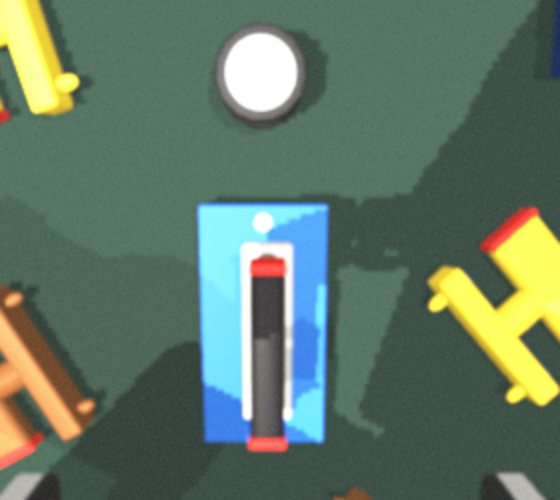

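View pics/t4.png

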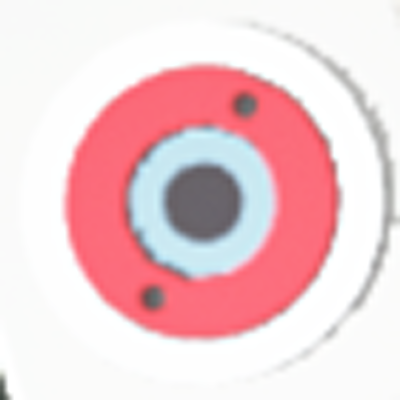

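The spanner stands upright in its rest, and the loupe at (261,72) in the crop hasn't moved. The ring's holes, now at (245,104) and (152,297) in the crop, have turned about 0.63 rad. Together with the torque jump, that fits a seated ring.

```bash
python3 -c "
from workcell import job_done;print(job_done())"
```

```text
the job is handed in; nothing more can be done
None
```

The job is handed in (no verdict was returned): the ring turned about 0.63 rad clockwise and came up firm, with about 0.8 N m read at the wrist, and the spanner is back upright in its rest; the lipsticks and loupe were not touched.

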